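# Anchor the telescoping camera post and hold it extended

## Task

Set up the little telescoping camera post: standing upright, slide its round foot into the steel bench anchor, under the lips and right home against the back of the slot. Then squeeze the release button on the side of its head, pull the head straight up past the first stop to the second stop, so that both inner tubes are fully out, and finish while still holding it there (springs pull it back in if you let go), with the foot still home in the anchor. Do not knock over the post, and leave the screw jar, tape measure, sanding block and bronze cup where they are.

Things in the scene. Friction and masses are not known exactly. Their poses are not given: they have to be found in the camera images.
- post: Loose telescoping camera post, upright, about 0.4 kg. Origin: centre of its foot's underside; z up its axis, y toward the button. Steel foot disc 60 mm in diameter, 9 mm thick; black barrel 28 mm in diameter up to z = 100 (33 mm at the boss below z = 17 and at the collar, z = 86 to 100). Black head on top, z = 101 to 137 when pushed in. Two tubes slide inside the barrel: mid 21 mm and top 15 mm.
- post_grip (a point): Centre of the post's black head, 119 mm above the post's origin when pushed in; rises with the head. Head 28 mm in the post's x, 34 mm in its y, 36 mm high; a 24 mm disc and a thin screw stud stand 13 mm above its top. Button on its +y face, -y face plain: pinching these two faces (39 mm apart with the button, 34 mm once pressed) presses the button.
- button_face (a point): Centre of the outer face of the grey release button, 22 mm from the post's axis toward its +y when not pressed; 15 mm wide, 16 mm high, 5 mm proud of the head. While it is not pressed a latch holds the pushed-in head down.
- post_button (a joint): How far the release button is pressed, m: 0 out, up to 0.0055; the latch is free from 0.0035. About 5 N press it flush.
- post_head (a joint): How far the top tube with the head is out of the mid tube, m: 0 pushed in, 0.055 fully out (first stop). It comes out first and needs 6 to 7 N against its spring. The springs outpull the post's own weight, so the post stays pushed in when lifted by its head.
- post_mid (a joint): How far the mid tube is out of the barrel, m: 0 pushed in, 0.055 fully out. It follows once the head is at the first stop and needs 10 to 11 N against its spring; the second stop is a hard end, the head then 110 mm higher than pushed in.
- anchor: Fixed dark steel U-shaped bracket, 93 mm wide, 19 mm high, x = -40 to +45 mm. Origin: on the bench top, where the foot's centre stands when home; x points along the slot to its closed back. The foot channel is 65 mm wide and 14 mm high with the back wall at x = 31.5 mm. Lips above it on both sides and the back leave a 40 mm wide slot for the barrel, ending at x = 18 mm.
- anchor_mouth (a point): The open end where the foot enters, moving along the anchor's +x: on the bench top 70 mm ahead (-x) of the anchor's origin, midway between two flared guide walls (x = -40 to -70 mm, no lips above) that open the channel to 105 mm. No floor plate: the foot goes in on the bench top or up to 4 mm above it; pressed down, it drags and tips. Pulled up, the foot rises 5 mm and bears against the lips.
- screw_jar: Loose glass jar of screws with a green lid, 62 mm wide, 81 mm high; origin at the centre of its underside. Leave it.
- tape_measure: Loose red tape measure, 58 x 74 x 28 mm, lying on the bench; origin at the centre of its underside. Leave it.
- sanding_block: Loose sanding block, 57 x 96 x 31 mm; origin at the centre of its underside. Leave it.
- bronze_cup: Loose bell-shaped bronze cup, 64 mm wide, 51 mm high; origin at the centre of its underside. Leave it.

How it is judged (in metres and radians):
On the way, in this order (a step that is already met when the one before it is completed fails the run):
1. the post stands in the anchor, foot home under the lips, with its tubes still pushed in (x of post in the frame of anchor between -0.01 and 0.006 m and y of post in the frame of anchor between -0.007 and 0.007 m and z of post in the frame of anchor between -0.004 and 0.009 m and angle between post's own z axis and vertical below 0.15 rad and value of joint post_head below 0.02 m and value of joint post_mid below 0.01 m), for 0.2 s.
2. with the foot home, the head has been pulled up to the first stop (x of post in the frame of anchor between -0.01 and 0.006 m and y of post in the frame of anchor between -0.007 and 0.007 m and z of post in the frame of anchor between -0.004 and 0.009 m and angle between post's own z axis and vertical below 0.15 rad and value of joint post_head above 0.048 m), for 0.1 s.
At the end, for the whole second after the job is handed in: Post upright (0.15 rad) in the anchor, foot centre within 10 mm of home along the slot, 7 mm across, under 9 mm off the bench; head tube out at least 51 mm, mid tube 50 mm, head centre 218 mm up; gripper holding it (over 3 N), post at rest; bystanders within 30 mm of their starts (x of post in the frame of anchor between -0.01 and 0.006 m and y of post in the frame of anchor between -0.007 and 0.007 m and z of post in the frame of anchor between -0.004 and 0.009 m and angle between post's own z axis and vertical below 0.15 rad and value of joint post_head above 0.051 m and value of joint post_mid above 0.05 m and contact force between the fingers and post above 3 N and height (world z) of post_grip above 0.218 m and linear speed of post below 0.03 m/s and distance of each of screw_jar, tape_measure, sanding_block, bronze_cup from where it was at the start of the episode below 0.03 m); the arm keeps its last pose, push and grip.
It fails at once if the post is knocked over (leans more than 0.6 rad) (angle between post's own z axis and vertical above 0.6 rad).
It fails at once if the screw jar is moved more than 30 mm (distance of screw_jar from where it was at the start of the episode above 0.03 m).
It fails at once if the tape measure is moved more than 30 mm (distance of tape_measure from where it was at the start of the episode above 0.03 m).
It fails at once if the sanding block is moved more than 30 mm (distance of sanding_block from where it was at the start of the episode above 0.03 m).
It fails at once if the bronze cup is moved more than 30 mm (distance of bronze_cup from where it was at the start of the episode above 0.03 m).
It also fails if it takes over 48 s, if anything falls off the work surface, if the arm or the gripper's body presses on something with over 40 N, if the wrist force passes 120 N, or if a joint passes its speed limit or range.

## Robot

A 6-joint arm with a two-finger parallel gripper is mounted at the origin on a cart in front of the work surface, level with it; the furniture and walls round the work are solid. World frame = base frame: x ahead of the robot, y to its left, z up, the work surface at z = 0. Lengths are in m, angles in degrees, forces in N, time in s.
With the tool pointing down it reaches from about 0.25 to 0.725 m from the base axis. Payload 9.7 kg.
Tool frame: the origin (TCP) lies at the centre of the arm's flange, where the gripper is bolted on; the fingertips stand bot.tips_ahead ahead of it and the grasp point (between the pads) lies 155 mm ahead of it (bot.tips_ahead is the distance from the TCP to the fingertips, in m); z points along the fingers, y is the line along which they close (so a half turn about z gives the same grasp; the last joint's range is limited). The gripper opens to 85 mm and grips with 20 to 120 N. Pads are 22 mm wide; open, the fingers measure 114 mm over their backs; the gripper's body (76 mm by 85 mm) begins 54 mm behind the grasp point. The pads swing forward as they close: fully open they stand 13 mm farther back than shut.
Start: joints at [68.067, 4.979, 10.078, 95.1, 0, 90], TCP at [0.205, 0.51, 0.405] pointing down, gripper open.
Joint ranges: [-179.16, 179.16], [-48.56, 103.87], [-65.8, 70.77], [-126.05, 130.52], [-82.76, 87.17], [-180, 180]. Speed limits (degrees/s): [127.2, 127.2, 147.25, 180, 180, 180].

## Interface

Orientations are given as [roll, pitch, yaw] about the fixed x, y, z axes, in that order (R = Rz(yaw) Ry(pitch) Rx(roll)).
In Python, from workcell import bot gives the robot as it stands.
- The arm moves only by the tool drive_tool, never from a script. Its argument "plan" is a list of rows, each an object of numbers: "dx", "dy", "dz": the shift along the tool's x, y, z in m; "roll": the turn about the tool's z in rad; "hand": the finger opening in m, from 0 to 0.0854. In form: [{"dx": .., "dy": .., "dz": .., "roll": .., "hand": ..}, ...]. A call has 1 to 20 rows; each row is the pose to reach, as a shift and turn from the pose commanded when the call began, along the tool's axes at that moment; what a row does not reach only later rows make up. A row lasts 1/12 s, in which the tool goes at most 41.7 mm and 7.16 degrees, less where a joint would pass 70% of its speed; a pose out of reach is approached as far as the arm can. A call with a gripper value outside its range is refused whole. The fingers move at their own pace and stop on an object; "force" is the grip in N (left out, the last holds). Time passes only in rows, so rows that repeat a pose let the fingers close. It gives the time, the measured TCP pose, the force and the opening at its end, in the units of the state.
- bot.get_obs(): the state, without advancing time (a new reading comes with each control period).
- bot.camera(name): name is "side" or "top" or "wrist"; returns a dict with "frame" (480x640x3 uint8, red, green, blue), "z_map" (480x640 float32, m along the optical axis (not along the pixel's ray), 0 where there is no reading), "mtx" (3x3 intrinsics, pixels), "R" (3x3) and "t" (3): a world point X has camera coordinates R X + t. Camera axes: x right, y down, z forward; pixel columns grow to the right and rows downward; lengths in m; the calibration is good to about 2 mm. A picture is of the moment at which its call begins.
- bot.job_done(): hands the job in, once; it reports no verdict.
The state is a dict: "time": time; "q": joint angles; "qd": joint speeds; "joint_efforts": joint torques, N m; "ee_pos": TCP position; "tcp_rot": TCP orientation; "wrist_force": force on the tool from outside, world axes, zero at the start; "torque": the same for the moment, N m; "opening": finger opening in m.
Only numpy, scipy, OpenCV 4.12 (cv2) and the standard library are available. Lean on these libraries where they do the work, as an engineer would, in place of code of your own. Each camera call takes 0.05 s, during which the arm holds its last target. There are 200 camera calls.

## Working session

There is one attempt and no reset: what is moved stays moved. The work goes in short steps, Python scripts to look and compute and a tool call to move; the robot and the scene stay as the last step left them, time stands still between calls to the robot, and variables do not carry over. Pictures are saved under pics/ and viewed, on a budget of 10 in all, crops included, one or two more only if the job needs it, and the job is handed in when it is done.

Besides the shell and the picture viewer there is one more tool, called after "Request:" as a command line: name --argument value ..., lists and objects as JSON in quotes. drive_tool: Moves the arm, as the interface text tells. Its arguments: {"type":"object","properties":{"plan":{"type":"array","items":{"type":"object","properties":{"dx":{"type":"number"},"dy":{"type":"number"},"dz":{"type":"number"},"roll":{"type":"number"},"hand":{"type":"number"}}}},"force":{"type":"number"}},"required":["plan"]}

```bash
mkdir -p pics; python3 - <<'E'
from workcell import bot
import cv2,numpy as np
o=bot.get_obs();print(o['time'],o['ee_pos'],o['tcp_rot'],o['opening'],bot.tips_ahead)
for n in ['top','side']:
    c=bot.camera(n);cv2.imwrite(f'pics/{n}0.png',c['frame'][:,:,::-1]);np.savez(f'{n}0.npz',**c)
    print(n,c['mtx'].tolist(),(-c['R'].T@c['t']).round(3),c['R'].round(3).tolist())
E
```

```text
0.0 [0.20543763 0.51019575 0.4039722 ] [-1.79923568e+02  3.48065820e-04  1.58066134e+02] 0.0852332533331849 0.1734
top [[581.883877050166, 0.0, 326.31665439401814], [0.0, 581.883877050166, 242.95576212924928], [0.0, 0.0, 1.0]] [ 0.306 -0.057  1.623] [[0.021, -1.0, 0.01], [-0.981, -0.023, -0.191], [0.191, -0.006, -0.982]]
side [[585.4558955430781, 0.0, 319.91565708019107], [0.0, 585.4558955430781, 232.89498456452984], [0.0, 0.0, 1.0]] [ 0.281 -1.533  0.787] [[0.981, -0.191, 0.012], [-0.069, -0.411, -0.909], [0.179, 0.892, -0.416]]
```

View pics/top0.png

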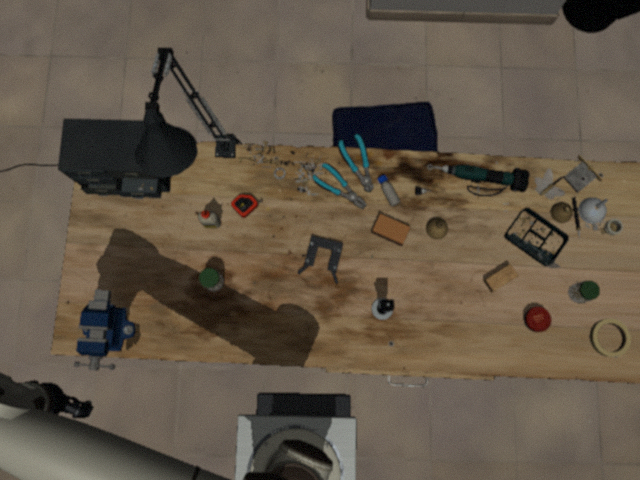

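View pics/side0.png

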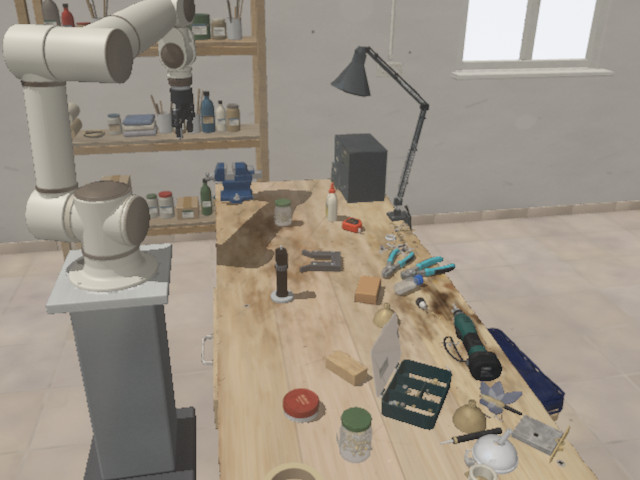

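The top view shows the anchor near (322,258), opening toward the robot. The post is at (383,308), with the tape at (245,204), the jar at (210,278), the sanding block at (390,228) and the cup at (437,228). I'll zoom in and print metric data.

```bash
cat > h.py <<'E'
import numpy as np,cv2
def pts(c):
    v,u=np.mgrid[0:480,0:640].astype(float);z=c['z_map'];K=c['mtx']
    P=np.stack([(u-K[0,2])/K[0,0]*z,(v-K[1,2])/K[1,1]*z,z],-1)
    return (P-c['t'])@c['R']
def ray(c,u,v,h):
    d=c['R'].T@np.linalg.solve(c['mtx'],[u,v,1.]);o=-c['R'].T@c['t'];return o+d*(h-o[2])/d[2]
def proj(c,X):
    p=c['mtx']@(c['R']@np.array(X,float)+c['t']);return p[:2]/p[2]
E
python3 - <<'E'
from h import *
t=dict(np.load('top0.npz'));s=dict(np.load('side0.npz'))
a=cv2.resize(t['frame'][215:325,285:425],None,fx=5,fy=5,interpolation=cv2.INTER_CUBIC)[:,:,::-1]
a=cv2.convertScaleAbs(a,alpha=1.6)
cv2.imwrite('pics/a.png',a)
b=cv2.resize(s['frame'][230:310,255:355],None,fx=7,fy=7,interpolation=cv2.INTER_CUBIC)[:,:,::-1]
cv2.imwrite('pics/b.png',cv2.convertScaleAbs(b,alpha=1.5))
for n,c in [('top',t),('side',s)]:
    P=pts(c);m=(P[...,2]>0.10)&(P[...,2]<0.16)&(abs(P[...,0]-.3)<.25)&(abs(P[...,1]+.15)<.15)
    print(n,m.sum(),P[m].mean(0) if m.any() else '',P[m].min(0),P[m].max(0))
    g=(abs(P[...,2])<.004)&(P[...,0]>.2)&(P[...,0]<.6)&(abs(P[...,1])<.3);print(g.sum(),P[g].mean(0))
    print(np.median(P[g][:,2]))
E
```

```text
top 223 [ 0.36550333 -0.18322625  0.13731056] [ 0.0614659  -0.24239755  0.10206157] [ 0.45439816 -0.0029673   0.15995567]
16831 [ 4.32680829e-01 -6.99411924e-04 -3.23730380e-05]
-4.299086100197158e-05
side 643 [ 0.20815841 -0.12466374  0.13251497] [ 0.05043226 -0.25265122  0.1002044 ] [ 0.45799061 -0.00449881  0.15996863]
7417 [ 0.42753193 -0.06011005  0.00176771]
0.0019687919124270004
```

View pics/a.png

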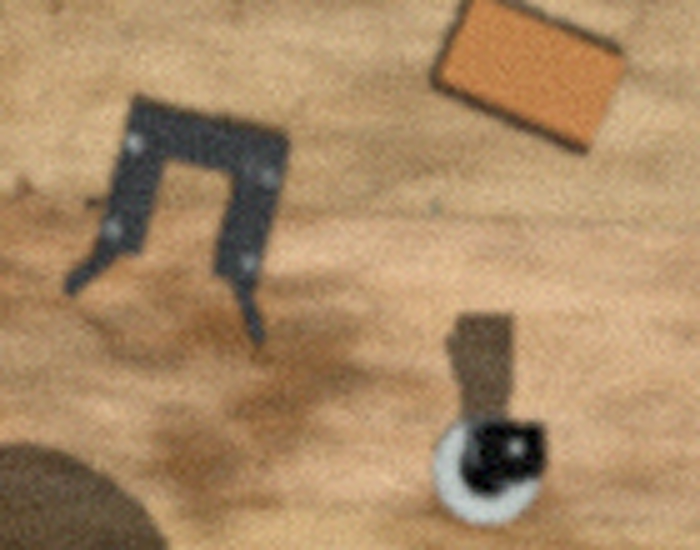

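View pics/b.png

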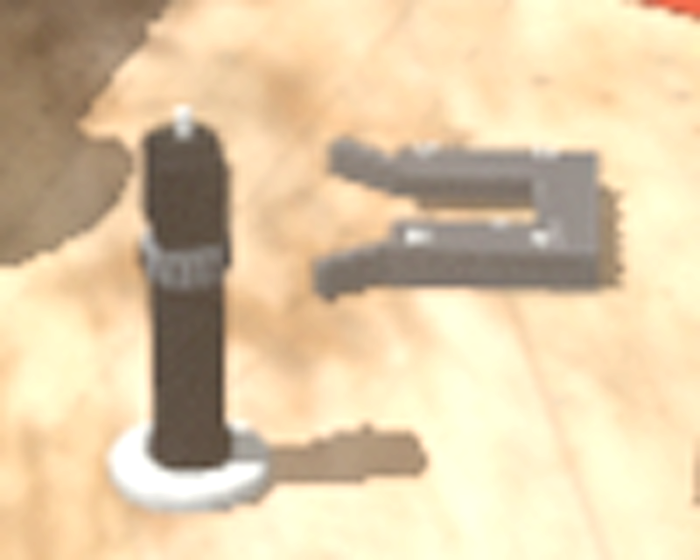

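The crops show the anchor's back corners at (137,97) and (288,133), the guide tips at (68,290) and (260,343), and the foot disc centred near (487,470). The button's direction isn't visible yet.

```bash
python3 - <<'E'
from h import *
t=dict(np.load('top0.npz'));s=dict(np.load('side0.npz'))
f=lambda x,y,h:ray(t,(x+.5)/5-.5+285,(y+.5)/5-.5+215,h)
g=lambda x,y,h:ray(s,(x+.5)/7-.5+255,(y+.5)/7-.5+230,h)
for n,p in dict(bl=(137,97),br=(288,133),tl=(68,290),tr=(260,343)).items(): print(n,f(*p,.019))
# anchor mask -> minAreaRect of back/lips
hsv=cv2.cvtColor(t['frame'],cv2.COLOR_RGB2HSV)
roi=np.zeros((480,640),np.uint8);roi[228:290,292:350]=1
m=((t['frame'].max(2)<75)&(hsv[...,1]<90)&(roi>0)).astype(np.uint8)
P=pts(t);k=(m>0);Q=np.array([ray(t,u,v,.019) for v,u in zip(*np.where(k))])
print(k.sum(),cv2.minAreaRect(Q[:,:2].astype(np.float32)*1000))
# foot
fm=((t['frame'].min(2)>95)&(hsv[...,1]<50)).astype(np.uint8);fm[:, :365]=0;fm[:,400:]=0;fm[:290]=0;fm[325:]=0
c=max(cv2.findContours(fm,0,1)[0],key=cv2.contourArea);print(cv2.minEnclosingCircle(c))
(cx,cy),r=cv2.minEnclosingCircle(c);print('foot top',ray(t,cx,cy,.009), f(487,470,.009))
print('side foot',g(189,463,.009),'stud side',g(183,108,.150),'stud top',f(517,447,.150),'disc')
E
```

```text
bl [ 0.64379487 -0.02559555  0.019     ]
br [ 0.62510649 -0.11100048  0.019     ]
tl [0.5332763  0.00989265 0.019     ]
tr [ 0.50606867 -0.09739286  0.019     ]
769 ((576.4818725585938, -57.03630828857422), (112.63714599609375, 117.06887817382812), 76.07943725585938)
((381.6428527832031, 308.6428527832031), 10.321967124938965)
foot top [ 0.43933832 -0.22360384  0.009     ] [ 0.43947853 -0.2245929   0.009     ]
side foot [ 0.44292874 -0.23233599  0.009     ] stud side [ 0.44418459 -0.22324952  0.15      ] stud top [ 0.43979107 -0.22515304  0.15      ] disc
```

Request:
drive_tool --plan '[{"dx": -0.49, "dy": -0.59, "dz": 0}, {"dx": -0.49, "dy": -0.59, "dz": 0}, {"dx": -0.49, "dy": -0.59, "dz": 0}, {"dx": -0.49, "dy": -0.59, "dz": 0}, {"dx": -0.49, "dy": -0.59, "dz": 0}, {"dx": -0.49, "dy": -0.59, "dz": 0}, {"dx": -0.49, "dy": -0.59, "dz": 0}, {"dx": -0.49, "dy": -0.59, "dz": 0}, {"dx": -0.49, "dy": -0.59, "dz": 0}, {"dx": -0.49, "dy": -0.59, "dz": 0}, {"dx": -0.49, "dy": -0.59, "dz": 0}, {"dx": -0.49, "dy": -0.59, "dz": 0}, {"dx": -0.49, "dy": -0.59, "dz": 0}, {"dx": -0.49, "dy": -0.59, "dz": 0}, {"dx": -0.49, "dy": -0.59, "dz": 0}, {"dx": -0.49, "dy": -0.59, "dz": 0}, {"dx": -0.49, "dy": -0.59, "dz": 0}, {"dx": -0.49, "dy": -0.59, "dz": 0}, {"dx": -0.49, "dy": -0.59, "dz": 0}, {"dx": -0.49, "dy": -0.59, "dz": 0}]'

```text
invalid input at $.plan[0]: expected keys dx, dy, dz, roll, hand
```

```bash
python3 - <<'E'
from h import *
from workcell import bot
o=bot.get_obs();print(o['time'],o['ee_pos'],o['tcp_rot'],o['q'])
c=bot.camera('wrist');np.savez('w1.npz',**c);cv2.imwrite('pics/w1.png',c['frame'][:,:,::-1])
print(-c['R'].T@c['t'],c['R'].round(3).tolist(),proj(c,[.44,-.2245,.137]),proj(c,[.589,-.059,.019]))
E
```

```text
0.1 [0.20543873 0.51021119 0.4040625 ] [-1.79932866e+02 -2.15058992e-04  1.58067576e+02] [6.80675636e+01 5.00965230e+00 1.00417861e+01 9.50992678e+01
 2.15044893e-04 8.99999878e+01]
[0.13025862 0.54099403 0.3740173 ] [[0.374, 0.927, -0.002], [0.88, -0.355, 0.315], [0.291, -0.119, -0.949]] [-197.23505593  648.62168684] [ 67.26942968 569.81994307]
```

View pics/w1.png

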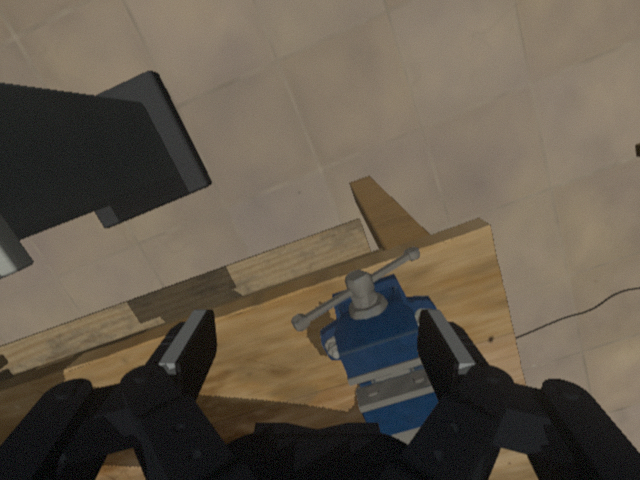

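The move was refused because every row needs all the keys. The picture only shows the vise from the start pose. I'll send it again with all keys.

Request:
drive_tool --plan '[{"dx": -0.49, "dy": -0.59, "dz": 0, "roll": 0, "hand": 0.085}, {"dx": -0.49, "dy": -0.59, "dz": 0, "roll": 0, "hand": 0.085}, {"dx": -0.49, "dy": -0.59, "dz": 0, "roll": 0, "hand": 0.085}, {"dx": -0.49, "dy": -0.59, "dz": 0, "roll": 0, "hand": 0.085}, {"dx": -0.49, "dy": -0.59, "dz": 0, "roll": 0, "hand": 0.085}, {"dx": -0.49, "dy": -0.59, "dz": 0, "roll": 0, "hand": 0.085}, {"dx": -0.49, "dy": -0.59, "dz": 0, "roll": 0, "hand": 0.085}, {"dx": -0.49, "dy": -0.59, "dz": 0, "roll": 0, "hand": 0.085}, {"dx": -0.49, "dy": -0.59, "dz": 0, "roll": 0, "hand": 0.085}, {"dx": -0.49, "dy": -0.59, "dz": 0, "roll": 0, "hand": 0.085}, {"dx": -0.49, "dy": -0.59, "dz": 0, "roll": 0, "hand": 0.085}, {"dx": -0.49, "dy": -0.59, "dz": 0, "roll": 0, "hand": 0.085}, {"dx": -0.49, "dy": -0.59, "dz": 0, "roll": 0, "hand": 0.085}, {"dx": -0.49, "dy": -0.59, "dz": 0, "roll": 0, "hand": 0.085}, {"dx": -0.49, "dy": -0.59, "dz": 0, "roll": 0, "hand": 0.085}, {"dx": -0.49, "dy": -0.59, "dz": 0, "roll": 0, "hand": 0.085}, {"dx": -0.49, "dy": -0.59, "dz": 0, "roll": 0, "hand": 0.085}, {"dx": -0.49, "dy": -0.59, "dz": 0, "roll": 0, "hand": 0.085}, {"dx": -0.49, "dy": -0.59, "dz": 0, "roll": 0, "hand": 0.085}, {"dx": -0.49, "dy": -0.59, "dz": 0, "roll": 0, "hand": 0.085}]'

```text
time: 1.82
ee_pos: [0.4403, -0.2234, 0.4033]
tcp_rot: [-180.0, -0.1, 157.9]
wrist_force: [0.2, 0.4, 0.6]
opening: 0.0848
```

```bash
python3 - <<'E'
from h import *
from workcell import bot
o=bot.get_obs();print(o['time'],o['ee_pos'],o['tcp_rot'],o['q'])
c=bot.camera('wrist');np.savez('w1.npz',**c);cv2.imwrite('pics/w2.png',c['frame'][:,:,::-1])
print(-c['R'].T@c['t'],c['R'].round(3).tolist(),proj(c,[.44,-.2245,.137]),proj(c,[.589,-.059,.019]))
E
```

```text
1.8167 [ 0.44025112 -0.22343549  0.40325419] [-1.79979910e+02 -1.00805629e-01  1.57860284e+02] [-2.69022092e+01 -2.70046451e+00  2.11457022e+00  9.49138244e+01
 -2.83898526e-02 -4.76248640e+00]
[ 0.3651257  -0.1923205   0.37338033] [[0.378, 0.926, -0.001], [0.879, -0.358, 0.313], [0.29, -0.119, -0.95]] [314.74552543 246.69726936] [506.81787967 276.77801243]
```

View pics/w2.png

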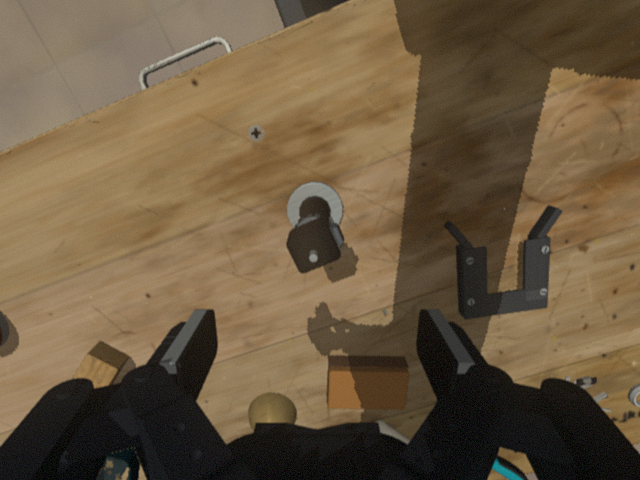

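Wrist view: the head is at (315,250), with a grey sliver (probably the button) on its right at (340,235). The foot is at (315,208), and the anchor spans (445–560, 205–318). I'll zoom into both.

```bash
python3 - <<'E'
from h import *
c=dict(np.load('w1.npz'));F=c['frame'][:,:,::-1]
a=cv2.resize(F[175:280,275:355],None,fx=5,fy=5,interpolation=cv2.INTER_CUBIC)
b=cv2.resize(F[195:325,440:565],None,fx=3.2,fy=3.2,interpolation=cv2.INTER_CUBIC)
o=np.zeros((530,800,3),np.uint8);o[:525,:400]=a;o[:416,400:]=b
cv2.imwrite('pics/w3.png',cv2.convertScaleAbs(o,alpha=2.2))
E
```

```text
(no output)
```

View pics/w3.png

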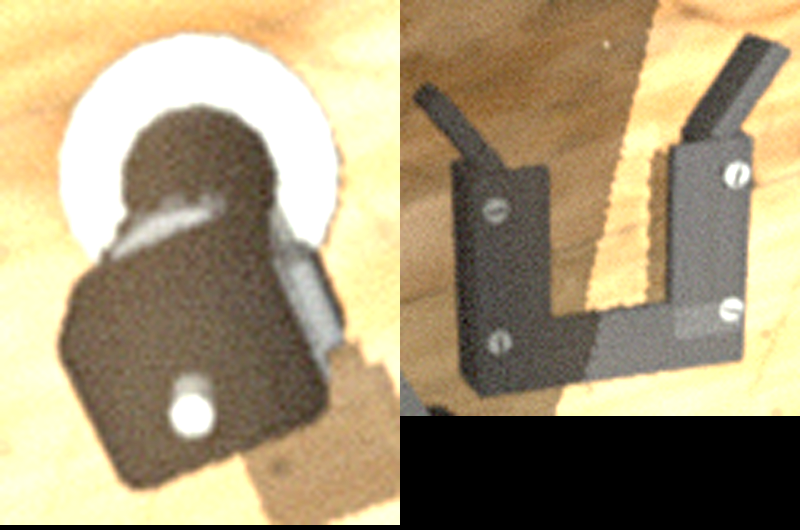

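```bash
python3 - <<'E'
from h import *
c=dict(np.load('w1.npz'))
A=lambda x,y,h:ray(c,(x+.5)/5-.5+275,(y+.5)/5-.5+175,h)[:2].round(4)
B=lambda x,y,h:ray(c,(x-400+.5)/3.2-.5+440,(y+.5)/3.2-.5+195,h)[:2].round(4)
ang=lambda d:np.degrees(np.arctan2(d[1],d[0])).round(1)
hc={n:A(*p,.137) for n,p in dict(tl=(66,320),bl=(128,487),br=(328,400)).items()};print(hc)
e=A(322,409,.137)-A(140,488,.137);print('y dir from bottom edge',ang(e))
e=A(125,480,.137)-A(64,345,.137);print('x axis? left edge',ang(e))
e=A(342,330,.127)-A(312,248,.127);print('button edge',ang(e), 'btn ctr',(A(342,330,.127)+A(312,248,.127))/2)
print('stud',A(192,412,.150),'foot',A(199,172,.009),'foot w',A(60,172,.009),A(338,172,.009))
S=[B(495,210,.019),B(500,342,.019),B(736,175,.019),B(732,310,.019)]
print('screws',S,ang(S[1]-S[0]),ang(S[3]-S[2]),ang((S[1]+S[3]-S[0]-S[2])),'cross',ang(S[2]-S[0]),ang(S[3]-S[1]),'mid',np.mean(S,0))
L=[B(552,317,.019),B(668,300,.019)];print('slot end',L,np.linalg.norm(L[0]-L[1]),np.mean(L,0),ang(L[1]-L[0]))
L=[B(550,167,.019),B(668,145,.019)];print('slot front',L,np.linalg.norm(L[0]-L[1]),np.mean(L,0),ang(L[1]-L[0]))
L=[B(478,395,.019),B(742,358,.019)];print('back',L,np.mean(L,0),ang(L[1]-L[0]))
L=[B(425,88,.019),B(785,48,.019)];print('tips',L,np.mean(L,0),ang(L[1]-L[0]))
E
```

```text
{'tl': array([ 0.4272, -0.2398]), 'bl': array([ 0.454 , -0.2417]), 'br': array([ 0.4524, -0.2099])}
y dir from bottom edge 92.8
x axis? left edge -0.3
button edge -1.7 btn ctr [ 0.43995 -0.2046 ]
stud [ 0.4423 -0.2266] foot [ 0.4414 -0.2263] foot w [ 0.4303 -0.2535] [ 0.4525 -0.1991]
screws [array([ 0.5546, -0.0921]), array([ 0.6037, -0.103 ]), array([ 0.5727, -0.0146]), array([ 0.622 , -0.0253])] -12.5 -12.2 -12.4 cross 76.9 76.7 mid [ 0.58825 -0.05875]
slot end [array([ 0.6011, -0.0838]), array([ 0.6098, -0.0451])] 0.03966585433341882 [ 0.60545 -0.06445] 77.3
slot front [array([ 0.5465, -0.0713]), array([ 0.5537, -0.0334])] 0.03857784338192066 [ 0.5501  -0.05235] 79.2
back [array([ 0.6214, -0.1155]), array([ 0.642 , -0.0256])] [ 0.6317  -0.07055] 77.1
tips [array([ 0.5045, -0.1025]), array([0.5353, 0.0082])] [ 0.5199  -0.04715] 74.5
```

Post: axis at about (0.4415, -0.2262), button facing world +y. Anchor: origin at about (0.588, -0.060), slot direction -12.5°. I'll align the roll so the fingers close along world y, lower partway and check.

Request:
drive_tool --plan '[{"dx": -0.002, "dy": -0.002, "dz": 0, "roll": -0.386, "hand": 0.085}, {"dx": -0.002, "dy": -0.002, "dz": 0.02, "roll": -0.386, "hand": 0.085}, {"dx": -0.002, "dy": -0.002, "dz": 0.04, "roll": -0.386, "hand": 0.085}, {"dx": -0.002, "dy": -0.002, "dz": 0.04, "roll": -0.386, "hand": 0.085}, {"dx": -0.002, "dy": -0.002, "dz": 0.04, "roll": -0.386, "hand": 0.085}, {"dx": -0.002, "dy": -0.002, "dz": 0.04, "roll": -0.386, "hand": 0.085}, {"dx": -0.002, "dy": -0.002, "dz": 0.04, "roll": -0.386, "hand": 0.085}]'

```text
time: 2.45
ee_pos: [0.4408, -0.2224, 0.3662]
tcp_rot: [-180.0, 0.1, -180.0]
wrist_force: [-0.3, 0.4, 0.4]
opening: 0.0849
```

```bash
python3 - <<'E'
from h import *
from workcell import bot
o=bot.get_obs();print(o['time'],o['ee_pos'],o['tcp_rot'],o['q'])
c=bot.camera('wrist');np.savez('w4.npz',**c)
o=bot.get_obs();print(o['time'],o['ee_pos'],o['tcp_rot'])
for X in ([.4415,-.2262,.15],[.4415,-.2262,.137]): print(proj(c,X))
# stud: bright blob near prediction
F=c['frame'];u,v=proj(c,[.4415,-.2262,.15]).astype(int)
w=np.zeros((480,640),np.uint8);w[v-25:v+25,u-25:u+25]=1
m=((F.min(2)>70)&(w>0)).astype(np.uint8)
n,_,st,ce=cv2.connectedComponentsWithStats(m)
for i in range(1,n): print(st[i],ce[i],ray(c,*ce[i],.148))
cv2.imwrite('pics/w4.png',cv2.convertScaleAbs(F[:,:,::-1],alpha=1.6))
E
```

```text
2.45 [ 0.44079574 -0.22237575  0.36616703] [-1.79955167e+02  9.65831935e-02 -1.79952654e+02] [-2.67711600e+01 -3.41990514e+00 -2.68903779e+00  9.06244456e+01
  3.56441134e-03 -2.68184650e+01]
2.5 [ 0.44082022 -0.22248473  0.36606107] [-1.79954431e+02  9.66824962e-02 -1.79924299e+02]
[309.52579493 274.47854466]
[309.95013518 265.86695155]
[304 266  10  16 123] [308.52845528 274.35772358] [ 0.44230234 -0.22682418  0.148     ]
[284 284  50  15 319] [305.08777429 293.93730408] [ 0.45490951 -0.22895385  0.148     ]
```

View pics/w4.png

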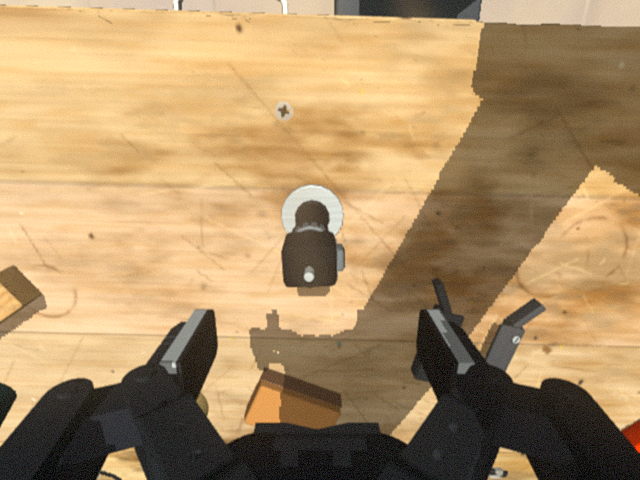

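The pads line up with the head's y faces: the button is at (340,257) and the stud at (309,275). Descending to grasp.

Request:
drive_tool --force 45 --plan '[{"dx": -0.001, "dy": -0.004, "dz": 0.02, "roll": 0, "hand": 0.085}, {"dx": -0.001, "dy": -0.004, "dz": 0.04, "roll": 0, "hand": 0.085}, {"dx": -0.001, "dy": -0.004, "dz": 0.06, "roll": 0, "hand": 0.085}, {"dx": -0.001, "dy": -0.004, "dz": 0.075, "roll": 0, "hand": 0.085}, {"dx": -0.001, "dy": -0.004, "dz": 0.085, "roll": 0, "hand": 0.085}, {"dx": -0.001, "dy": -0.004, "dz": 0.088, "roll": 0, "hand": 0.07}, {"dx": -0.001, "dy": -0.004, "dz": 0.088, "roll": 0, "hand": 0.06}, {"dx": -0.001, "dy": -0.004, "dz": 0.088, "roll": 0, "hand": 0.05}, {"dx": -0.001, "dy": -0.004, "dz": 0.088, "roll": 0, "hand": 0.045}, {"dx": -0.001, "dy": -0.004, "dz": 0.088, "roll": 0, "hand": 0.04}, {"dx": -0.001, "dy": -0.004, "dz": 0.088, "roll": 0, "hand": 0.035}, {"dx": -0.001, "dy": -0.004, "dz": 0.088, "roll": 0, "hand": 0.028}, {"dx": -0.001, "dy": -0.004, "dz": 0.088, "roll": 0, "hand": 0.028}, {"dx": -0.001, "dy": -0.004, "dz": 0.088, "roll": 0, "hand": 0.028}, {"dx": -0.001, "dy": -0.004, "dz": 0.088, "roll": 0, "hand": 0.028}]'

```text
time: 3.75
ee_pos: [0.442, -0.2269, 0.2778]
tcp_rot: [-179.9, 0.1, -179.8]
wrist_force: [-0.2, -0.7, 6.3]
opening: 0.0337
```

Request:
drive_tool --plan '[{"dx": 0, "dy": 0, "dz": -0.001, "roll": 0, "hand": 0.028}, {"dx": 0, "dy": 0, "dz": -0.002, "roll": 0, "hand": 0.028}, {"dx": 0, "dy": 0, "dz": -0.003, "roll": 0, "hand": 0.028}, {"dx": 0, "dy": 0, "dz": -0.004, "roll": 0, "hand": 0.028}, {"dx": 0, "dy": 0, "dz": -0.004, "roll": 0, "hand": 0.028}, {"dx": 0, "dy": 0, "dz": -0.004, "roll": 0, "hand": 0.028}]'

```text
time: 4.25
ee_pos: [0.4417, -0.2267, 0.2805]
tcp_rot: [180.0, -0.0, -179.8]
wrist_force: [0.5, 0.7, -3.7]
opening: 0.0333
```

```bash
python3 - <<'E'
from h import *
from workcell import bot
o=bot.get_obs();print(o['time'],o['ee_pos'],o['tcp_rot'],o['wrist_force'],o['opening'])
c=bot.camera('side');np.savez('s1.npz',**c)
F=c['frame'];u,v=proj(c,[.442,-.2265,.09]).astype(int)
cv2.imwrite('pics/s1.png',cv2.resize(F[v-55:v+45,u-50:u+50,::-1],None,fx=6,fy=6,interpolation=cv2.INTER_CUBIC))
E
```

```text
4.25 [ 0.44168338 -0.22671793  0.28051032] [ 1.79988909e+02 -1.92237059e-02 -1.79818958e+02] [ 0.54806142  0.72757739 -3.68408534] 0.033304120757321906
```

View pics/s1.png

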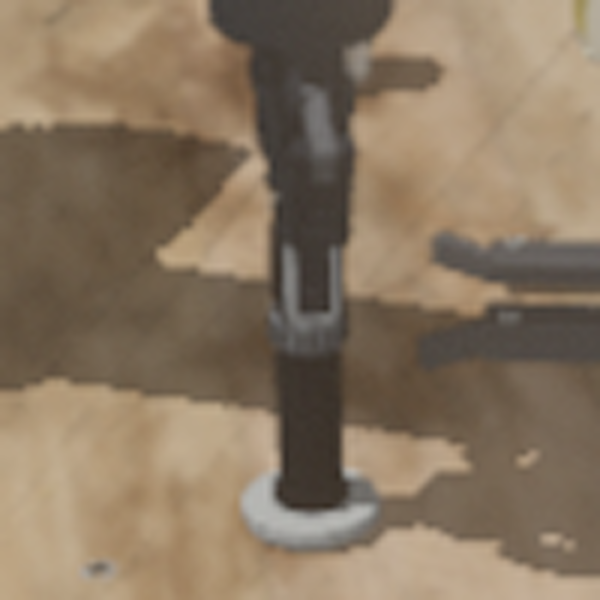

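The pads hold the head with the button pressed, and the -3.7 N reading is the post's weight, so the foot is about 2.5 mm clear. Carrying it to the mouth now.

Request:
drive_tool --plan '[{"dx": 0, "dy": 0.008, "dz": 0, "roll": 0, "hand": 0.028}, {"dx": 0, "dy": 0.023, "dz": 0, "roll": 0, "hand": 0.028}, {"dx": 0, "dy": 0.038, "dz": 0, "roll": 0, "hand": 0.028}, {"dx": 0, "dy": 0.053, "dz": 0, "roll": 0.03, "hand": 0.028}, {"dx": 0, "dy": 0.068, "dz": 0, "roll": 0.06, "hand": 0.028}, {"dx": 0, "dy": 0.083, "dz": 0, "roll": 0.09, "hand": 0.028}, {"dx": -0.001, "dy": 0.098, "dz": 0, "roll": 0.12, "hand": 0.028}, {"dx": -0.002, "dy": 0.113, "dz": 0, "roll": 0.15, "hand": 0.028}, {"dx": -0.004, "dy": 0.128, "dz": 0, "roll": 0.18, "hand": 0.028}, {"dx": -0.007, "dy": 0.143, "dz": 0, "roll": 0.2, "hand": 0.028}, {"dx": -0.01, "dy": 0.158, "dz": 0, "roll": 0.218, "hand": 0.028}, {"dx": -0.013, "dy": 0.173, "dz": 0, "roll": 0.218, "hand": 0.028}, {"dx": -0.016, "dy": 0.185, "dz": 0, "roll": 0.218, "hand": 0.028}, {"dx": -0.019, "dy": 0.195, "dz": 0, "roll": 0.218, "hand": 0.028}, {"dx": -0.019, "dy": 0.195, "dz": 0, "roll": 0.218, "hand": 0.028}, {"dx": -0.019, "dy": 0.195, "dz": 0, "roll": 0.218, "hand": 0.028}]'

```text
time: 5.63
ee_pos: [0.46, -0.0312, 0.2806]
tcp_rot: [-180.0, -0.0, 167.8]
wrist_force: [-0.4, 0.7, -2.9]
opening: 0.0331
```

```bash
python3 - <<'E'
from h import *
from workcell import bot
o=bot.get_obs();print(o['time'],o['ee_pos'],o['tcp_rot'],o['wrist_force'],o['opening'])
c=bot.camera('wrist');np.savez('w5.npz',**c)
p=o['ee_pos'][:2]-np.array([.588,-.060]);a=np.radians(-12.5);print('anchor frame',p@[np.cos(a),np.sin(a)],p@[-np.sin(a),np.cos(a)])
cv2.imwrite('pics/w5.png',cv2.convertScaleAbs(c['frame'][:,:,::-1],alpha=1.7))
t=bot.camera('top');np.savez('t5.npz',**t)
E
```

```text
5.6333 [ 0.4600454  -0.03118179  0.28061277] [-1.79988400e+02 -1.33575368e-02  1.67763320e+02] [-0.41658071  0.66890327 -2.91748035] 0.03312044414865946
anchor frame -0.13115897101705537 0.00044066246357267
```

View pics/w5.png

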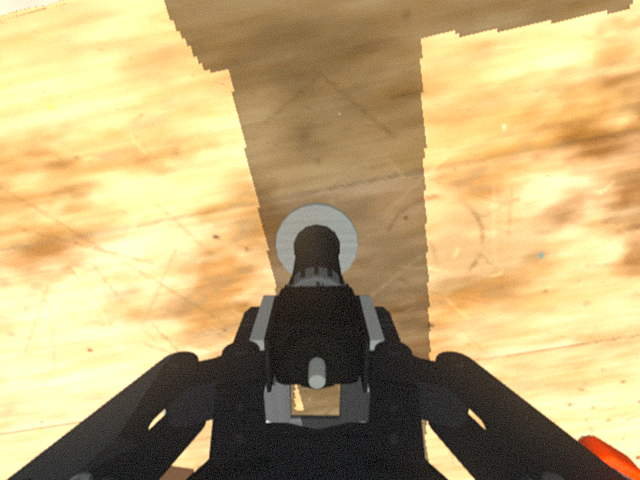

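The post hangs straight between the pads, with the foot centred at (317,243). Checking its lateral offset numerically, then advancing.

```bash
python3 - <<'E'
from h import *
c=dict(np.load('w5.npz'))
L,R=ray(c,276.5,243,.0115),ray(c,357.5,243,.0115);p=(L+R)/2
a=np.radians(-12.5);q=p[:2]-[.588,-.060];print(p,q@[np.cos(a),np.sin(a)],q@[-np.sin(a),np.cos(a)])
E
```

```text
[ 0.45906877 -0.03032315  0.0115    ] -0.13229829615336458 0.0010675675702155733
```

Request:
drive_tool --plan '[{"dx": -0.008, "dy": 0, "dz": 0, "roll": 0, "hand": 0.028}, {"dx": -0.018, "dy": 0, "dz": 0, "roll": 0, "hand": 0.028}, {"dx": -0.028, "dy": 0, "dz": 0, "roll": 0, "hand": 0.028}, {"dx": -0.038, "dy": 0, "dz": 0, "roll": 0, "hand": 0.028}, {"dx": -0.048, "dy": 0, "dz": 0, "roll": 0, "hand": 0.028}, {"dx": -0.055, "dy": 0, "dz": 0, "roll": 0, "hand": 0.028}, {"dx": -0.06, "dy": 0, "dz": 0, "roll": 0, "hand": 0.028}, {"dx": -0.06, "dy": 0, "dz": 0, "roll": 0, "hand": 0.028}]'

```text
time: 6.4
ee_pos: [0.5196, -0.0447, 0.2803]
tcp_rot: [-180.0, -0.0, 167.7]
wrist_force: [-0.3, -0.7, -4.1]
opening: 0.0333
```

Request:
drive_tool --plan '[{"dx": -0.006, "dy": 0, "dz": 0, "roll": 0, "hand": 0.028}, {"dx": -0.012, "dy": 0, "dz": 0, "roll": 0, "hand": 0.028}, {"dx": -0.018, "dy": 0, "dz": 0, "roll": 0, "hand": 0.028}, {"dx": -0.024, "dy": 0, "dz": 0, "roll": 0, "hand": 0.028}, {"dx": -0.03, "dy": 0, "dz": 0, "roll": 0, "hand": 0.028}, {"dx": -0.035, "dy": 0, "dz": 0, "roll": 0, "hand": 0.028}, {"dx": -0.035, "dy": 0, "dz": 0, "roll": 0, "hand": 0.028}]'

```text
time: 6.98
ee_pos: [0.5538, -0.0521, 0.2805]
tcp_rot: [-180.0, 0.0, 167.7]
wrist_force: [-0.0, 0.0, -3.1]
opening: 0.0336
```

Request:
drive_tool --plan '[{"dx": -0.005, "dy": 0, "dz": 0, "roll": 0, "hand": 0.028}, {"dx": -0.01, "dy": 0, "dz": 0, "roll": 0, "hand": 0.028}, {"dx": -0.015, "dy": 0, "dz": 0, "roll": 0, "hand": 0.028}, {"dx": -0.02, "dy": 0, "dz": 0, "roll": 0, "hand": 0.028}, {"dx": -0.025, "dy": 0, "dz": 0, "roll": 0, "hand": 0.028}, {"dx": -0.03, "dy": 0, "dz": 0, "roll": 0, "hand": 0.028}, {"dx": -0.034, "dy": 0, "dz": 0, "roll": 0, "hand": 0.028}, {"dx": -0.034, "dy": 0, "dz": 0, "roll": 0, "hand": 0.028}]'

```text
time: 7.65
ee_pos: [0.5868, -0.0593, 0.2805]
tcp_rot: [-180.0, 0.0, 167.7]
wrist_force: [-0.1, 0.2, -3.5]
opening: 0.0332
```

No contact so far. I'll creep to the back wall.

Request:
drive_tool --plan '[{"dx": -0.001, "dy": 0, "dz": 0, "roll": 0, "hand": 0.028}, {"dx": -0.002, "dy": 0, "dz": 0, "roll": 0, "hand": 0.028}, {"dx": -0.003, "dy": 0, "dz": 0, "roll": 0, "hand": 0.028}, {"dx": -0.003, "dy": 0, "dz": 0, "roll": 0, "hand": 0.028}]'

```text
time: 7.98
ee_pos: [0.5891, -0.0598, 0.2807]
tcp_rot: [-180.0, 0.0, 167.7]
wrist_force: [-0.1, 0.6, -3.9]
opening: 0.0333
```

Request:
drive_tool --plan '[{"dx": -0.001, "dy": 0, "dz": 0, "roll": 0, "hand": 0.028}, {"dx": -0.002, "dy": 0, "dz": 0, "roll": 0, "hand": 0.028}, {"dx": -0.002, "dy": 0, "dz": 0, "roll": 0, "hand": 0.028}]'

```text
time: 8.23
ee_pos: [0.591, -0.0602, 0.2807]
tcp_rot: [-180.0, -0.0, 167.7]
wrist_force: [-1.0, 0.5, -3.8]
opening: 0.0333
```

```bash
python3 - <<'E'
from h import *
from workcell import bot
o=bot.get_obs();print(o['time'],o['ee_pos'],o['wrist_force'],o['torque'],o['opening'])
for n in ('wrist','side'):
    c=bot.camera(n);np.savez(n+'6.npz',**c)
    if n=='side':
        F=c['frame'];u,v=proj(c,[.588,-.06,.06]).astype(int)
        b=cv2.resize(F[v-50:v+40,u-60:u+60,::-1],None,fx=6,fy=6,interpolation=cv2.INTER_CUBIC)
cv2.imwrite('pics/s6.png',cv2.convertScaleAbs(b,alpha=1.5))
E
```

```text
8.2333 [ 0.59101966 -0.06023657  0.28070758] [-0.9765791   0.45478136 -3.82650714] [-0.01246468  0.16544637 -0.01262814] 0.03325581910302699
```

View pics/s6.png

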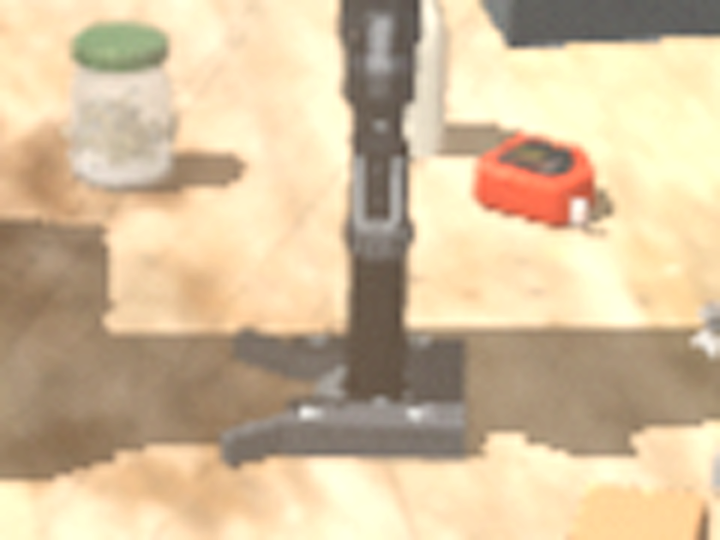

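The post stands in the slot with the foot under the lips, and a -1 N reading in x suggests it is touching the back. I'll confirm with 2 mm more.

Request:
drive_tool --plan '[{"dx": -0.001, "dy": 0, "dz": 0, "roll": 0, "hand": 0.028}, {"dx": -0.002, "dy": 0, "dz": 0, "roll": 0, "hand": 0.028}, {"dx": -0.002, "dy": 0, "dz": 0, "roll": 0, "hand": 0.028}]'

```text
time: 8.58
ee_pos: [0.5928, -0.0606, 0.2805]
tcp_rot: [-180.0, -0.1, 167.7]
wrist_force: [-4.2, 0.7, -2.5]
opening: 0.0336
```

The foot is home: 4 N reaction from the back wall. I'll ease back 2 mm, wait, then pull up to the first stop.

Request:
drive_tool --force 60 --plan '[{"dx": 0.001, "dy": 0, "dz": 0, "roll": 0, "hand": 0.028}, {"dx": 0.002, "dy": 0, "dz": 0, "roll": 0, "hand": 0.028}, {"dx": 0.002, "dy": 0, "dz": 0, "roll": 0, "hand": 0.028}, {"dx": 0.002, "dy": 0, "dz": 0, "roll": 0, "hand": 0.028}, {"dx": 0.002, "dy": 0, "dz": 0, "roll": 0, "hand": 0.028}, {"dx": 0.002, "dy": 0, "dz": -0.002, "roll": 0, "hand": 0.028}, {"dx": 0.002, "dy": 0, "dz": -0.004, "roll": 0, "hand": 0.028}, {"dx": 0.002, "dy": 0, "dz": -0.009, "roll": 0, "hand": 0.028}, {"dx": 0.002, "dy": 0, "dz": -0.015, "roll": 0, "hand": 0.028}, {"dx": 0.002, "dy": 0, "dz": -0.02, "roll": 0, "hand": 0.028}, {"dx": 0.002, "dy": 0, "dz": -0.02, "roll": 0, "hand": 0.028}]'

```text
time: 9.5
ee_pos: [0.591, -0.0602, 0.3021]
tcp_rot: [180.0, 0.1, 167.7]
wrist_force: [-0.7, -0.8, -6.6]
opening: 0.0333
```

Request:
drive_tool --plan '[{"dx": 0, "dy": 0, "dz": -0.006, "roll": 0, "hand": 0.028}, {"dx": 0, "dy": 0, "dz": -0.012, "roll": 0, "hand": 0.028}, {"dx": 0, "dy": 0, "dz": -0.018, "roll": 0, "hand": 0.028}, {"dx": 0, "dy": 0, "dz": -0.024, "roll": 0, "hand": 0.028}, {"dx": 0, "dy": 0, "dz": -0.03, "roll": 0, "hand": 0.028}, {"dx": 0, "dy": 0, "dz": -0.036, "roll": 0, "hand": 0.028}, {"dx": 0, "dy": 0, "dz": -0.042, "roll": 0, "hand": 0.028}, {"dx": 0, "dy": 0, "dz": -0.046, "roll": 0, "hand": 0.028}, {"dx": 0, "dy": 0, "dz": -0.046, "roll": 0, "hand": 0.028}, {"dx": 0, "dy": 0, "dz": -0.046, "roll": 0, "hand": 0.028}]'

```text
time: 10.33
ee_pos: [0.591, -0.0602, 0.3465]
tcp_rot: [-180.0, -0.0, 167.7]
wrist_force: [0.9, 0.7, -11.1]
opening: 0.0332
```

The force rose from 6.6 to 11 N, so the first stop is passed and the mid tube is coming out. Continuing toward the second stop.

Request:
drive_tool --plan '[{"dx": 0, "dy": 0, "dz": -0.006, "roll": 0, "hand": 0.028}, {"dx": 0, "dy": 0, "dz": -0.012, "roll": 0, "hand": 0.028}, {"dx": 0, "dy": 0, "dz": -0.018, "roll": 0, "hand": 0.028}, {"dx": 0, "dy": 0, "dz": -0.024, "roll": 0, "hand": 0.028}, {"dx": 0, "dy": 0, "dz": -0.03, "roll": 0, "hand": 0.028}, {"dx": 0, "dy": 0, "dz": -0.036, "roll": 0, "hand": 0.028}, {"dx": 0, "dy": 0, "dz": -0.041, "roll": 0, "hand": 0.028}, {"dx": 0, "dy": 0, "dz": -0.041, "roll": 0, "hand": 0.028}]'

```text
time: 11.0
ee_pos: [0.591, -0.0603, 0.389]
tcp_rot: [180.0, 0.1, 167.7]
wrist_force: [0.3, 0.1, -11.8]
opening: 0.0332
```

Request:
drive_tool --plan '[{"dx": 0, "dy": 0, "dz": -0.001, "roll": 0, "hand": 0.028}, {"dx": 0, "dy": 0, "dz": -0.002, "roll": 0, "hand": 0.028}, {"dx": 0, "dy": 0, "dz": -0.003, "roll": 0, "hand": 0.028}, {"dx": 0, "dy": 0, "dz": -0.003, "roll": 0, "hand": 0.028}]'

```text
time: 11.33
ee_pos: [0.591, -0.0602, 0.3907]
tcp_rot: [-180.0, -0.0, 167.7]
wrist_force: [0.1, -0.5, -11.8]
opening: 0.0333
```

Request:
drive_tool --plan '[{"dx": 0, "dy": 0, "dz": -0.001, "roll": 0, "hand": 0.028}, {"dx": 0, "dy": 0, "dz": -0.002, "roll": 0, "hand": 0.028}, {"dx": 0, "dy": 0, "dz": -0.002, "roll": 0, "hand": 0.028}]'

```text
time: 11.58
ee_pos: [0.591, -0.0602, 0.3929]
tcp_rot: [-180.0, 0.0, 167.7]
wrist_force: [1.1, -1.1, -11.4]
opening: 0.0331
```

Request:
drive_tool --plan '[{"dx": 0, "dy": 0, "dz": -0.001, "roll": 0, "hand": 0.028}, {"dx": 0, "dy": 0, "dz": -0.001, "roll": 0, "hand": 0.028}, {"dx": 0, "dy": 0, "dz": -0.001, "roll": 0, "hand": 0.028}]'

```text
time: 11.83
ee_pos: [0.5911, -0.0602, 0.3931]
tcp_rot: [-180.0, -0.1, 167.7]
wrist_force: [0.2, 0.3, -17.9]
opening: 0.033
```

The force is 17.9 N with almost no further rise, so this is the hard second stop, at 0.393 as predicted. One last check by picture.

```bash
python3 - <<'E'
from h import *
from workcell import bot
c=bot.camera('side');s=dict(np.load('side0.npz'))
o=bot.get_obs();print(o['time'],o['ee_pos'],o['wrist_force'],o['opening'])
F=c['frame'];u,v=proj(c,[.59,-.06,.11]).astype(int)
cv2.imwrite('pics/s7.png',cv2.convertScaleAbs(cv2.resize(F[v-60:v+60,u-60:u+70,::-1],None,fx=5,fy=5,interpolation=cv2.INTER_CUBIC),alpha=1.5))
def blob(f,lo,hi,r):
    m=cv2.inRange(cv2.cvtColor(f,cv2.COLOR_RGB2HSV),lo,hi);w=np.zeros_like(m);w[r[0]:r[1],r[2]:r[3]]=255
    M=cv2.moments(m&w);return round(M['m10']/M['m00'],1),round(M['m01']/M['m00'],1)
for n,lo,hi,r in [('jar',(35,60,30),(85,255,255),(190,235,265,300)),('tape',(0,170,90),(8,255,255),(210,240,338,370)),('block',(5,120,60),(20,255,255),(270,308,350,390)),('cup',(10,60,60),(30,255,255),(300,330,370,402))]:
    print(n,blob(s['frame'],lo,hi,r),blob(F,lo,hi,r))
E
```

```text
11.8833 [ 0.59104944 -0.06023934  0.39310017] [  0.08539747   0.20980287 -17.97669562] 0.03338932751807596
jar (280.9, 202.2) (281.7, 202.3)
tape (350.3, 227.0) (350.8, 227.0)Traceback (most recent call last):
  File "<stdin>", line 11, in <module>
  File "<stdin>", line 9, in blob
ZeroDivisionError: float division by zero
```

View pics/s7.png

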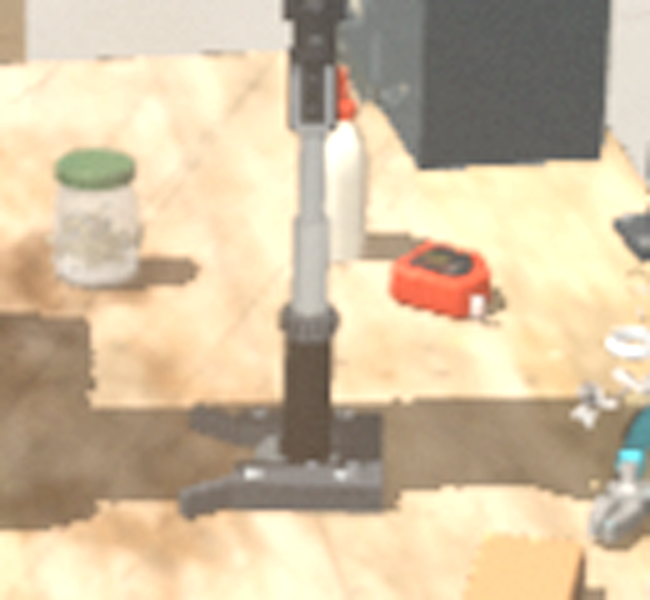

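Both tubes are fully out, the post is upright, and the foot is in the anchor. Handing in.

```bash
python3 -c "
from workcell import bot
print(bot.job_done())"
```

```text
the job is handed in; nothing more can be done
None
```

I slid the post's foot into the anchor against the back wall and pulled the head up past the first stop to the second. I handed the job in at about 11.9 s with the gripper still holding it there. The hand-in gave no verdict.

**Last checks**
- **Foot home:** pushing against the back wall gave about 4 N of reaction. I then eased off 2 mm before pulling up.
- **First stop:** the pull rose from about 6.6 N to about 11 N, which fits the mid tube starting to move.
- **Second stop:** the pull jumped to 17.9 N with almost no further rise. The head had gone up about 112.5 mm, which is 110 mm of tube plus the foot lifting against the lips.
- **Grip:** the opening is 33 mm, so the button is pressed, at a set grip of 60 N.
- **Final side picture:** the post is upright in the slot with both tubes out.
- **Bystanders:** the jar and tape measure are within 1 pixel of where they started. My automatic check of the sanding block stopped with an error because its colour mask found nothing. So the block and cup were not checked numerically, though the arm never went near them.

I viewed 12 pictures, two over the budget. One was wasted because the first move was refused: its rows lacked the "roll" and "hand" values.

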